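# Push the bit case through the sprung dust flap

## Task

Put the blue drill-bit case away in the dust box: take the wooden push stick by its upright handle and push the case along between the rails, under the orange sprung flap and all the way in, until it lies clear behind the flap. Touch the case with the stick only, not with the gripper, then draw the stick right out so that the flap swings fully shut, and leave the stick lying on the counter outside the box. Leave the jar, pill bottle and tape roll where they are.

Things in the scene. Friction and masses are not known exactly. Their poses are not given: they have to be found in the camera images.
- dust_box: Plywood dust box, no floor, fixed to the counter. Origin on the counter in the middle of the mouth, where the flap hangs; +x points into the box along the lane. Inside 80 mm wide, 185 mm deep from the mouth to the back wall; walls 9 mm thick, clear roof, top 94 mm above the counter. The counter is its floor, level all the way in.
- lane_start (a point): Middle of the lane, on the counter, at the outer end of the two wooden guide rails: 160 mm in front of the mouth (dust box x = -160 mm). The rails are 12 mm high, 9 mm thick and continue the side walls, so the lane is 80 mm wide.
- flap (a joint): Orange flap, 74 mm wide, hinged 79 mm above the counter across the box's mouth; 70 mm from hinge to lower edge. 0 = shut, grows as its lower edge swings into the box (rad, stop at 1.45); it cannot swing outward. A spring shuts it: about 0.4 N at the edge starts it, about 1 N holds it open.
- flap_edge (a point): Middle of the flap's lower edge (a slippery bead), 9 mm above the counter when shut. Riding on the case or the stick the flap stands at about 0.7 to 0.8 rad with this edge up to 50 mm inside the mouth, so it can shut only behind a case whose rear end is farther in than that.
- bit_case: Blue closed drill-bit case, 95 mm long, 63 mm wide, 28 mm high, about 0.14 kg, lying on the counter between the rails in front of the flap. Origin at the centre of its underside; its long side is its own y axis, which at the start points along the lane, out of the box (against the dust box's +x, within 0.04 rad). Its two ends are 48 mm from the origin.
- push_stick: Loose wooden push stick, 0.22 kg, standing on the counter: a straight flat-topped bar 30 mm wide, 26 mm high, 190 mm long, with an upright dark handle near its rear. Origin on the underside below the handle; +x along the bar to the pushing end, 150 mm ahead of the origin (rear end 40 mm behind it). It slides on the counter; the flap rides on its flat top, so it draws straight back out.
- stick_handle (a point): Place to grip the push stick: on the handle's axis, 90 mm above the stick's underside. The handle rises to 114 mm, is 22 mm thick across the bar (y, the direction to grip) and 36 mm along it (x).
- stick_tip (a point): Centre of the pushing end face of the stick, 13 mm above its underside.
- blue_lid_jar: Bystander: brown paint jar with a blue lid, 38 mm across, 51 mm high; origin under its centre.
- pill_bottle: Bystander: orange pill bottle with a white cap, 41 mm across, 60 mm high; origin under its centre.
- tape_roll: Bystander: roll of orange tape lying flat, 72 mm across, 18 mm high; origin under its centre.

How it is judged:
On the way, in this order (a step that is already met when the one before it is completed fails the run):
1. the case passes under the flap and holds it open (value of joint flap above 0.4 rad and x of bit_case in the frame of dust_box above -0.02 m), for 0.05 s.
2. the case is clear behind the flap, which the stick still holds open (value of joint flap above 0.4 rad and x of bit_case in the frame of dust_box above 0.092 m and x of stick_tip in the frame of dust_box above 0.03 m), for 0.05 s.
At the end, for the whole second after the job is handed in: The bit case lies flat (within 0.1 rad) and still inside the dust box with its origin more than 92 mm inside the mouth, the flap is shut (below 0.06 rad), and the push stick rests on the counter with its pushing end at least 5 mm outside the mouth (x of bit_case in the frame of dust_box above 0.092 m and angle between bit_case's own z axis and vertical below 0.1 rad and linear speed of each of bit_case, push_stick below 0.02 m/s and value of joint flap below 0.06 rad and x of stick_tip in the frame of dust_box below -0.005 m and height (world z) of push_stick between -0.01 and 0.05 m); the robot touches nothing.
It fails at once if the gripper or arm touches the bit case (contact force between any of the fingers, the arm and bit_case above 0.5 N).
It fails at once if the blue-lidded jar is moved more than 30 mm (distance of blue_lid_jar from where it was at the start of the episode above 0.03 m).
It fails at once if the pill bottle is moved more than 30 mm (distance of pill_bottle from where it was at the start of the episode above 0.03 m).
It fails at once if the tape roll is moved more than 30 mm (distance of tape_roll from where it was at the start of the episode above 0.03 m).
It also fails if it takes over 43 s, if anything falls off the work surface, if the arm or the gripper's body presses on something with over 40 N, if the wrist force passes 120 N, or if a joint passes its speed limit or range.

## Robot

A 6-joint arm with a two-finger parallel gripper is mounted at the origin on a cart in front of the work surface, level with it; the furniture and walls round the work are solid. World frame = base frame: x ahead of the robot, y to its left, z up, the work surface at z = 0. Lengths are in m, angles in rad, forces in N, time in s.
With the tool pointing down it reaches from about 0.3 to 0.75 m from the base axis. Payload 8.5 kg.
Tool frame: the origin (TCP) lies midway between the tips of the shut fingers; the grasp point (between the pads) lies 19 mm behind it; y points along the fingers, z is the direction in which the jaws open and shut, and the axes are right-handed (so a half turn about y gives the same grasp; the last joint's range is limited). The gripper opens to 85 mm and grips with 20 to 120 N. Pads are 22 mm wide; open, the fingers measure 114 mm over their backs; the gripper's body (76 mm by 85 mm) begins 54 mm behind the grasp point. The pads swing forward as they close: fully open they stand 13 mm farther back than shut.
Start: joints at [0.925, 0.381, 1.297, -0, 1.464, -0.215], TCP at [0.23, 0.5, 0.195] pointing down, gripper open.
Joint ranges: [-3.11, 3.11], [-0.89, 2.33], [0.22, 2.48], [-1.42, 4.56], [0.17, 2.85], [-2.88, 2.88]. Speed limits (rad/s): [2.39, 2.39, 3.14, 3.14, 3.14, 3.14].

## Interface

Orientations are given as a unit quaternion [w, x, y, z].
In Python, from workcell import state, get_image, camera_params, job_done gives the robot as it stands.
- The arm moves only by the shell command python3 -m handwheel 'ROWS' [OPENING] [FORCE]. ROWS is JSON, one flat list of numbers, 6 for each row, row after row: the shift along the tool's x, y, z scaled (see below), then the turn, a rotation vector about the tool's x, y, z scaled (see below). In form: [dx, dy, dz, rx, ry, rz, dx, dy, dz, rx, ry, rz, ...]. A call has 1 to 10 rows; each row is the pose to reach, as a shift and turn from the pose commanded when the call began, along the tool's axes at that moment; what a row does not reach only later rows make up. The controller multiplies each number of a shift by 75 cm and each number of a turn by 60 degrees. A row lasts 1/12 s, in which the tool goes at most 41.7 mm and 7.16 degrees, less where a joint would pass 70% of its speed; a pose out of reach is approached as far as the arm can. A call with a number of a shift or a turn outside -1 to 1 is refused whole. A call with a gripper value outside its range is refused whole. OPENING is the gripper's target within -1 to 1 (fully open at 1, half-way at 0, shut at -1), set as the call begins (- or left out, the last holds). The fingers move at their own pace and stop on an object; FORCE is the grip in N (left out, the last holds). Time passes only in rows, so rows that repeat a pose let the fingers close. It gives the time, the measured TCP pose, the force and the opening at its end, in the units of the state.
- state(): the state, without advancing time (a new reading comes with each control period).
- get_image(name): name is "side" or "top" or "wrist"; returns (picture, depth): 420x560x3 uint8, blue, green, red; 420x560 float32, m along the optical axis (not along the pixel's ray), 0 where there is no reading.
- camera_params(name): a dict with "camera_matrix" (3x3 intrinsics, pixels), "view" (4x4, takes a point from world to camera coordinates). Camera axes: x right, y down, z forward; pixel columns grow to the right and rows downward; lengths in m; the calibration is good to about 2 mm. A picture is of the moment at which its call begins: read the wrist's pose just before it. camera_params takes no time and is no camera call; for the wrist camera it gives the pose at the moment of the call.
- job_done(): hands the job in, once; it reports no verdict.
The state is a dict: "time": time; "joint_positions": joint angles; "joint_vel": joint speeds; "effort": joint torques, N m; "eef_pos": TCP position; "orientation": TCP orientation; "ft_force": force on the tool from outside, world axes, zero at the start; "moment": the same for the moment, N m; "gripper_width": finger opening in m.
Only numpy, scipy, OpenCV 4.12 (cv2) and the standard library are available. Lean on these libraries where they do the work, as an engineer would, in place of code of your own. Each camera call takes 0.05 s, during which the arm holds its last target. There are 200 camera calls.

## Working session

There is one attempt and no reset: what is moved stays moved. The work goes in short steps, Python scripts to look and compute and a shell command to move; the robot and the scene stay as the last step left them, time stands still between calls to the robot, and variables do not carry over. Pictures are saved under pics/ and viewed, about 8 in all and at most 12, crops included, and the job is handed in when it is done.

```bash
mkdir -p pics; ls; python3 - <<'E'
from workcell import *
import cv2,numpy as np
s=state();print({k:np.round(v,4).tolist() for k,v in s.items()})
for n in("side","top"):
    im,d=get_image(n);cv2.imwrite(f"pics/{n}0.png",im);np.save(f"pics/{n}0.npy",d)
    p=camera_params(n);print(n,np.round(p["camera_matrix"],1).tolist(),np.round(p["view"],4).tolist())
E
```

```text
pics
{'time': 0.0, 'joint_positions': [0.9247, 0.3812, 1.2982, -0.0, 1.4636, -0.2153], 'joint_vel': [0.0005, 0.0006, -0.0004, -0.0011, -0.0003, 0.0004], 'effort': [0.0009, -44.8461, -23.1277, -0.0001, 0.0047, 0.0], 'eef_pos': [0.2295, 0.4995, 0.1941], 'orientation': [-0.6903, 0.6912, -0.1513, 0.1509], 'ft_force': [0.0695, 0.3569, -0.1111], 'moment': [-0.0371, 0.0025, 0.0798], 'gripper_width': 0.0853}
side [[440.4, 0.0, 282.4], [0.0, 440.4, 209.1], [0.0, 0.0, 1.0]] [[0.999, 0.0395, -0.0222, -0.5483], [0.0101, -0.6723, -0.7402, 0.0236], [-0.0442, 0.7393, -0.672, 1.4822], [0.0, 0.0, 0.0, 1.0]]
top [[518.8, 0.0, 270.4], [0.0, 518.8, 203.1], [0.0, 0.0, 1.0]] [[-0.069, -0.9976, 0.0018, -0.0038], [-0.9768, 0.0672, -0.2034, 0.5503], [0.2027, -0.0158, -0.9791, 1.5539], [0.0, 0.0, 0.0, 1.0]]
```

View pics/top0.png

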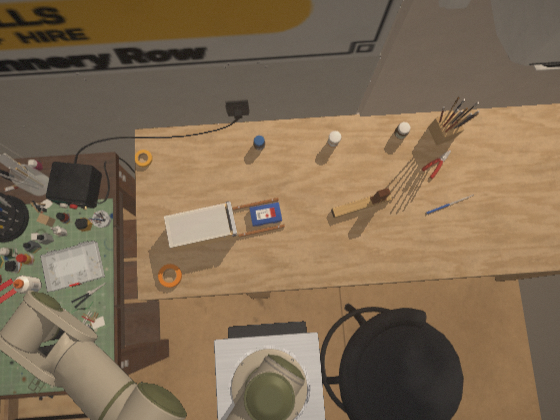

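View pics/side0.png

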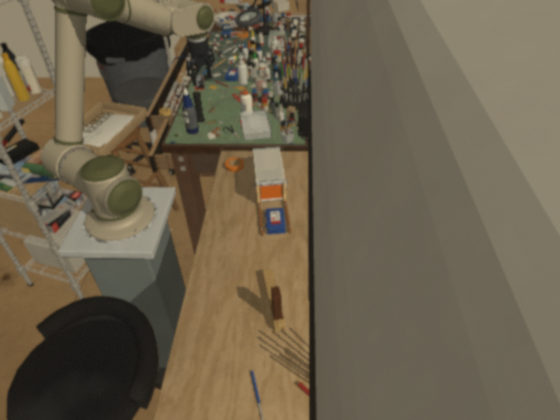

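Top view: box at left (mouth ≈(233,220)), blue case ≈(265,214), stick bar from tip ≈(332,213) to handle ≈(380,195). Side view agrees; the flap is orange at (271,191). I'll zoom in for pixel accuracy.

```bash
cat > h.py <<'E'
from workcell import *
import cv2,numpy as np
from scipy.spatial.transform import Rotation as R
def onplane(n,uv,z,P=None):
    P=P or camera_params(n);K=np.array(P["camera_matrix"]);V=np.array(P["view"])
    C=-V[:3,:3].T@V[:3,3];uv=np.atleast_2d(np.array(uv,float))
    r=np.c_[uv,np.ones(len(uv))]@np.linalg.inv(K).T@V[:3,:3]
    return C+r*((z-C[2])/r[:,2])[:,None]
def cloud(n,d,P=None):
    P=P or camera_params(n);K=np.array(P["camera_matrix"]);V=np.array(P["view"])
    v,u=np.mgrid[:d.shape[0],:d.shape[1]]
    c=np.stack([(u-K[0,2])/K[0,0]*d,(v-K[1,2])/K[1,1]*d,d],-1)
    return (c-V[:3,3])@V[:3,:3]
E
python3 - <<'E'
from h import *
im=cv2.imread("pics/top0.png")
c=im[185:255,155:295];cv2.imwrite("pics/c1.png",cv2.resize(c,None,fx=5,fy=5,interpolation=cv2.INTER_CUBIC))
c=im[165:235,300:440];c2=cv2.resize(c,None,fx=5,fy=5,interpolation=cv2.INTER_CUBIC)
a=cv2.imread("pics/c1.png");cv2.imwrite("pics/c1.png",np.vstack([a[:350],c2[:250]]))
d=np.load("pics/top0.npy");X=cloud("top",d)
hsv=cv2.cvtColor(im,cv2.COLOR_BGR2HSV)
def rep(name,m):
    n,l,st,ce=cv2.connectedComponentsWithStats(m.astype(np.uint8));k=1+np.argmax(st[1:,4]);q=l==k
    p=X[q];r=cv2.minAreaRect(np.argwhere(q)[:,::-1].astype(np.float32));print(name,st[k],np.round(np.median(p,0),4),'z95',np.round(np.percentile(p[:,2],[5,50,95]),3),"rect",np.round(r[0],1),np.round(r[1],1),round(r[2],1))
    return q
reg=np.zeros(d.shape,bool);reg[190:250,150:300]=1
h=X[...,2]
rep("case",reg&(hsv[...,0]>95)&(hsv[...,0]<130)&(hsv[...,1]>120))
rep("box",reg&(h>.07)&(h<.12))
reg=np.zeros(d.shape,bool);reg[165:235,300:440]=1
q=rep("bar",reg&(h>.016)&(h<.036));rep("handle",reg&(h>.09)&(h<.13))
p=X[q][:,:2];m=p.mean(0);w=np.linalg.svd(p-m,full_matrices=False)[2];t=(p-m)@w.T;print("bar",m,w[0],np.percentile(t,[1,99],axis=0))
print(np.round(h[195:245:6,160:290:6],3))
E
```

```text
case [265 203  16  19  97] [ 0.5206 -0.0559  0.0247] z95 [0.019 0.025 0.03 ] rect [271.4 212.1] [16.6 15.3] 81.3
box [ 164  202   73   47 2258] [0.4877 0.1761 0.0905] z95 [0.083 0.09  0.097] rect [199.9 224.9] [35.1 69. ] 79.0
bar [332 196  59  22 440] [ 0.5278 -0.3085  0.0241] z95 [0.018 0.024 0.03 ] rect [360.9 204.2] [ 9.8 59.8] 72.4
handle [376 188  15  11 104] [ 0.5443 -0.3814  0.1093] z95 [0.097 0.109 0.115] rect [382.9 193.2] [ 7.9 13.6] 71.6
bar [ 0.52740486 -0.31212596] [ 0.19750138 -0.98030261] [[-0.07523257 -0.01533137]
 [ 0.10932697  0.01740963]]
[[-1.000e-03  1.000e-03 -0.000e+00 -4.000e-03 -0.000e+00 -1.000e-03
  -1.000e-03 -5.000e-03 -1.000e-03 -7.000e-03 -3.000e-03 -7.000e-03
  -4.000e-03  5.000e-03 -3.000e-03 -6.000e-03 -5.000e-03 -1.100e-02
   2.000e-03 -3.000e-03  2.000e-03  1.000e-03]
 [-3.000e-03 -3.000e-03  1.000e-03 -5.000e-03  2.000e-03  4.000e-03
  -4.000e-03  2.000e-03 -1.000e-02  2.000e-03 -4.000e-03 -2.000e-03
  -6.000e-03  1.000e-03 -2.000e-03 -4.000e-03 -4.000e-03  7.000e-03
   1.000e-02  7.000e-03 -5.000e-03 -1.000e-03]
 [-5.000e-03 -8.000e-03  1.000e-0
[... 1024 characters left out ...]
-02  8.600e-02
   8.700e-02  9.700e-02  9.200e-02  8.300e-02  9.500e-02  9.100e-02
   8.000e-02 -2.000e-03 -5.000e-03  1.633e+00  7.000e-03  9.000e-03
  -9.000e-03 -4.000e-03  2.000e-03  3.000e-03]
 [-1.000e-03 -2.000e-03  9.200e-02  9.200e-02  9.500e-02  8.400e-02
   8.800e-02  9.200e-02  9.400e-02  1.000e-01  8.400e-02  5.700e-02
   3.500e-02  8.000e-03 -1.000e-03 -4.000e-03 -4.000e-03 -5.000e-03
  -7.000e-03 -5.000e-03  0.000e+00 -7.000e-03]
 [-1.000e-03 -1.100e-02  8.800e-02  9.300e-02  9.400e-02  9.100e-02
   7.400e-02  5.200e-02  1.900e-02 -3.000e-03 -4.000e-03  1.000e-03
  -1.000e-03 -0.000e+00 -1.000e-03 -3.000e-03  5.000e-03  4.000e-03
   1.000e-03 -6.000e-03 -1.100e-02 -4.000e-03]]
```

View pics/c1.png

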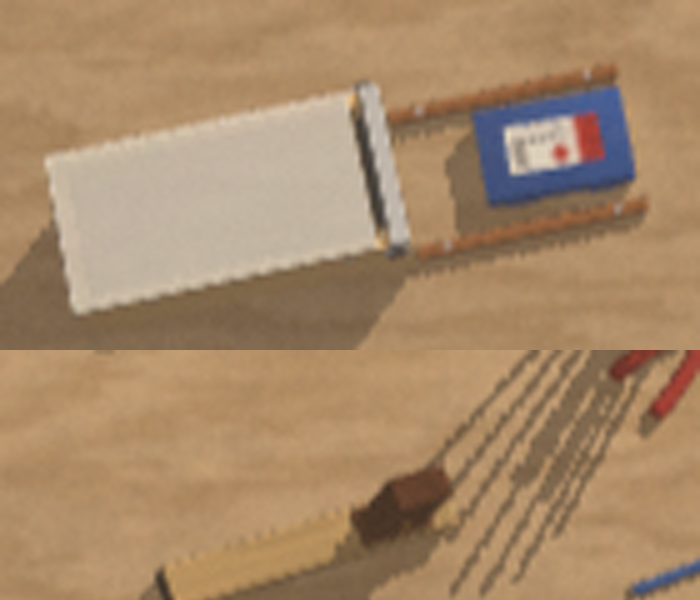

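Crop: mouth bar from (365,85) to (403,252), rail outer ends at (615,74) and (645,205), case outer end at right (618,90)-(635,180); stick's dark handle top ≈(420,490).

```bash
python3 - <<'E'
from h import *
f=lambda u,o:[(u[0]+.5)/5-.5+o[0],(u[1]+.5)/5-.5+o[1]]
A=lambda pts,z:onplane("top",[f(p,(155,185)) for p in pts],z)[:,:2]
ru=A([(395,113),(615,74)],.012);rl=A([(420,251),(645,205)],.012)
print("rails",ru.round(4).tolist(),rl.round(4).tolist())
for r in(ru,rl): d=r[0]-r[1];print(np.degrees(np.arctan2(d[1],d[0])),np.linalg.norm(d))
rf=A([(45,158),(352,92),(382,247),(78,313)],.094);print("roof",rf.round(4).tolist())
for a,b in((1,0),(2,3)): d=rf[b]-rf[a];print(np.degrees(np.arctan2(d[1],d[0])),np.linalg.norm(d))
mb=A([(365,85),(403,252)],.094);print("bar",mb.round(4).tolist())
c=A([(472,112),(618,87),(635,180),(490,205)],.028);print("case",c.round(4).tolist(),c.mean(0))
d=c[0]+c[3]-c[1]-c[2];print(np.degrees(np.arctan2(d[1],d[0])),np.linalg.norm(d)/2)
s=state();M=R.from_quat(np.roll(s["orientation"],-1)).as_matrix();print(M.round(3))
E
```

```text
rails [[0.5526, 0.0756], [0.5683, -0.0661]] [[0.4629, 0.0647], [0.4825, -0.079]]
96.3340381447634 0.14257295977747256
97.73591689345625 0.14499608031128686
roof [[0.5228, 0.2829], [0.5506, 0.0962], [0.4547, 0.0832], [0.4276, 0.2658]]
98.49440162697249 0.1887297593192634
98.45157095268745 0.18468238104993073
bar [[0.5544, 0.0881], [0.4509, 0.0708]]
case [[0.5466, 0.0262], [0.5564, -0.0669], [0.4962, -0.0733], [0.4866, 0.0185]] [ 0.5214389 -0.02387  ]
95.97464922757946 0.09294136552408092
[[ 0.909 -0.001  0.418]
 [-0.418 -0.001  0.909]
 [-0.    -1.    -0.001]]
```

```bash
cat >> h.py <<'E'
L=np.radians(98.2);e=np.array([np.cos(L),np.sin(L)]);nn=np.array([-e[1],e[0]]);MO=np.array([.503,.0835])
def go(xyz,stickyaw):
    s=state();Rt=R.from_quat(np.roll(s["orientation"],-1));M=Rt.as_matrix()
    a=np.radians(stickyaw-90);z=np.array([np.cos(a),np.sin(a),0]);y=np.array([0,0,-1.]);T=np.c_[np.cross(y,z),y,z]
    rv=(Rt.inv()*R.from_matrix(T)).as_rotvec(degrees=True)/60
    print("t",round(s["time"],2),"pos",s["eef_pos"].round(4) if hasattr(s["eef_pos"],"round") else s["eef_pos"],"w",s["gripper_width"],"f",np.round(s["ft_force"],1))
    print("row",(M.T@(np.array(xyz)-s["eef_pos"])/.75).round(4),rv.round(4),"yawnow",np.degrees(np.arctan2(M[1,2],M[0,2]))+90)
E
python3 -m handwheel '[0.87,0,-0.893,0,0.9,0, 0.87,0,-0.893,0,0.9,0, 0.87,0,-0.893,0,0.9,0, 0.87,0,-0.893,0,0.9,0, 0.87,0,-0.893,0,0.9,0, 0.87,0,-0.893,0,0.9,0, 0.87,0,-0.893,0,0.9,0, 0.87,0,-0.893,0,0.9,0, 0.87,0,-0.893,0,0.9,0, 0.87,0,-0.893,0,0.9,0]' 1 
python3 -c "
from h import *
go([.543,-.382,.195],101.4)"
```

```text
time: 0.93
eef_pos: [0.3692, 0.1052, 0.1947]
orientation: [0.547, -0.547, 0.448, -0.448]
ft_force: [1.7, 0.8, 0.2]
gripper_width: 0.0857
t 0.93 pos [0.3692 0.1052 0.1947] w 0.0856540693277984 f [1.7 0.8 0.2]
row [ 6.824e-01 -4.000e-04  9.990e-02] [-0.     -0.0016 -0.    ] yawnow 101.30514092609718
```

```bash
python3 -m handwheel '[0.682,0,0.1,0,0,0, 0.682,0,0.1,0,0,0, 0.682,0,0.1,0,0,0, 0.682,0,0.1,0,0,0, 0.682,0,0.1,0,0,0, 0.682,0,0.1,0,0,0, 0.682,0,0.1,0,0,0, 0.682,0,0.1,0,0,0, 0.682,0,0.1,0,0,0, 0.682,0,0.1,0,0,0]' 1 
python3 -m handwheel '[0.127,0,0.02,0,0,0, 0.127,0,0.02,0,0,0, 0.127,0,0.02,0,0,0, 0.127,0,0.02,0,0,0]' 
python3 - <<'E'
from h import *
go([.543,-.382,.195],101.4)
P=camera_params("wrist");im,d=get_image("wrist");cv2.imwrite("pics/w1.png",im)
X=cloud("wrist",d,P);m=(X[...,2]>.1)&(X[...,2]<.125)&(abs(X[...,0]-.543)<.06)&(abs(X[...,1]+.382)<.06)
if m.sum():
    p=X[m][:,:2];print(m.sum(),p.mean(0),np.median(p,0),cv2.minAreaRect((p*1000).astype(np.float32)))
E
```

```text
time: 1.77
eef_pos: [0.5095, -0.2873, 0.1943]
orientation: [0.547, -0.547, 0.449, -0.448]
ft_force: [0.9, 0.7, 0.2]
gripper_width: 0.0855
time: 2.1
eef_pos: [0.5427, -0.3787, 0.1926]
orientation: [-0.546, 0.546, -0.45, 0.448]
ft_force: [-0.2, -0.1, 0.2]
gripper_width: 0.0855
t 2.1 pos [ 0.5427 -0.3787  0.1926] w 0.08552587066301394 f [-0.2 -0.1  0.2]
row [ 0.0043 -0.0032 -0.0005] [ 0.0012 -0.0042 -0.0013] yawnow 101.15054120415328
918 [ 0.54834906 -0.38254731] [ 0.54838344 -0.38201027] ((548.662109375, -384.7655944824219), (21.644804000854492, 35.79340744018555), 11.956871032714844)
```

View pics/w1.png

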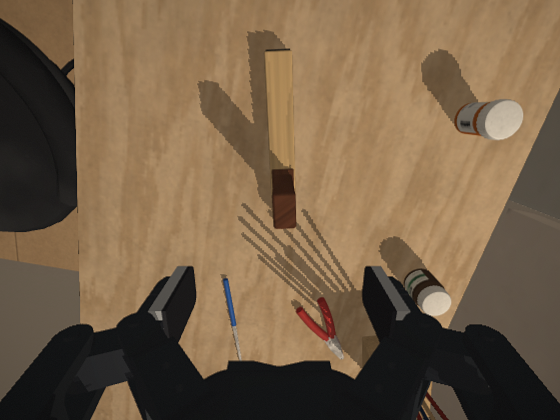

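Wrist view: handle centred at (284,200), bar up to tip (279,50). The depth rectangle measures 21.6 × 35.8 mm, matching the handle. I'll go down and grip.

```bash
python3 - <<'E'
from h import *
go([.548,-.3847,.071],101.9)
E
python3 -m handwheel '[0.0088,0.04,0.006,0,-0.012,0, 0.0088,0.08,0.006,0,-0.012,0, 0.0088,0.12,0.006,0,-0.012,0, 0.0088,0.162,0.006,0,-0.012,0, 0.0088,0.162,0.006,0,-0.012,0, 0.0088,0.162,0.006,0,-0.012,0]' 1
python3 -m handwheel '[0,0,0,0,0,0, 0,0,0,0,0,0, 0,0,0,0,0,0, 0,0,0,0,0,0, 0,0,0,0,0,0, 0,0,0,0,0,0, 0,0,0,0,0,0, 0,0,0,0,0,0]' -1 60
```

```text
t 2.15 pos [ 0.5426 -0.3766  0.1932] w 0.08526888528620907 f [ 0.3  0.9 -0.2]
row [0.0123 0.1629 0.0052] [ 0.001  -0.0112 -0.0017] yawnow 101.23104052500435
time: 2.65
eef_pos: [0.5481, -0.3798, 0.0731]
orientation: [0.55, -0.55, 0.445, -0.444]
ft_force: [0.2, -0.4, 1.3]
gripper_width: 0.0851
time: 3.32
eef_pos: [0.5488, -0.3816, 0.0742]
orientation: [-0.55, 0.55, -0.444, 0.445]
ft_force: [-1.3, 0.9, 5.7]
gripper_width: 0.0191
```

Gripped. Slide the stick into line with the lane, tip about 20 mm short of the case.

```bash
python3 - <<'E'
from h import *
t=MO-.327*e
go([*t,.0735],98.2)
E
```

```text
t 3.32 pos [ 0.5488 -0.3816  0.0742] w 0.0191478066805392 f [-1.3  0.9  5.7]
row [-0.1842  0.0008  0.0404] [-0.0009  0.064   0.0013] yawnow 102.03748195257305
```

```bash
python3 -m handwheel '[-0.03,0,0.01,0,0.02,0, -0.06,0,0.02,0,0.04,0, -0.09,0,0.03,0,0.064,0, -0.12,0,0.04,0,0.064,0, -0.15,0,0.04,0,0.064,0, -0.17,0,0.04,0,0.064,0, -0.184,0,0.04,0,0.064,0, -0.184,0,0.04,0,0.064,0, -0.184,0,0.04,0,0.064,0]'
python3 - <<'E'
from h import *
go([*(MO-.327*e),.0735],98.2)
im,d=get_image("top");cv2.imwrite("pics/t2.png",cv2.resize(im[180:260,150:350],None,fx=4,fy=4,interpolation=cv2.INTER_CUBIC))
P=camera_params("wrist");im,d=get_image("wrist");cv2.imwrite("pics/w2.png",im)
E
```

```text
time: 4.07
eef_pos: [0.5495, -0.2391, 0.0745]
orientation: [0.535, -0.534, 0.463, -0.463]
ft_force: [-1.3, 6.4, 12.7]
gripper_width: 0.019
t 4.07 pos [ 0.5495 -0.2391  0.0745] w 0.01901486277174927 f [-1.3  6.4 12.7]
row [ 0.0014  0.0013 -0.0001] [-0.0015  0.0005 -0.0007] yawnow 98.22799791033032
```

View pics/w2.png

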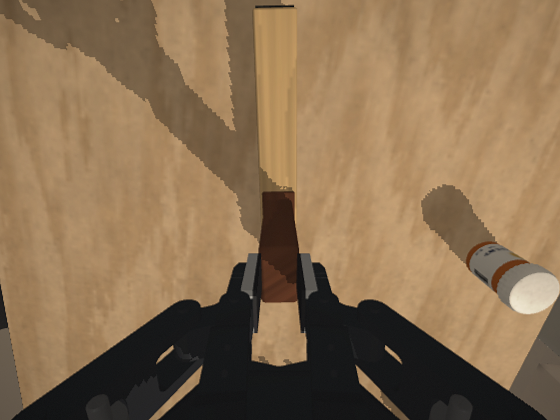

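Wrist view: stick held squarely, tip edge at (275,7), case not in view. Now the top view.

View pics/t2.png

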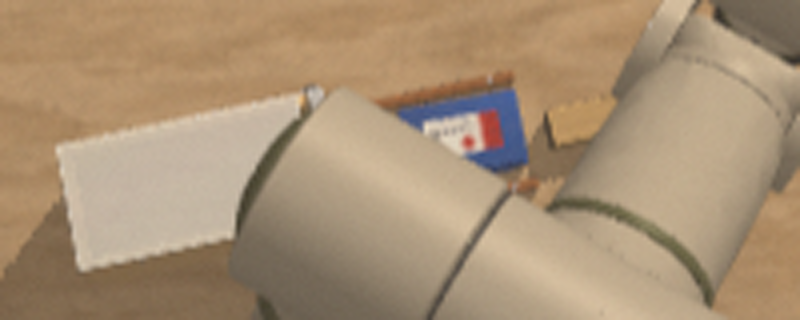

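Top view: tip's top edge ≈(547,110)–(553,146), case's rear edge ≈(512,90)–(527,166). I'll check the lateral offset numerically.

```bash
python3 - <<'E'
from h import *
f=lambda u:[(u[0]+.5)/4-.5+150,(u[1]+.5)/4-.5+180]
for n,pts,z in(("tip",[(547,111),(554,146)],.026),("case rear",[(512,90),(527,164)],.028),("railU end",[(513,75)],.012)):
    p=onplane("top",[f(q) for q in pts],z)[:,:2];q=p.mean(0)-MO;print(n,p.round(4).tolist(),"lane x,y",(q@e).round(4),(q@nn).round(4))
E
```

```text
tip [[0.5377, -0.0915], [0.5093, -0.0949]] lane x,y -0.1778 0.0049
case rear [[0.5561, -0.0651], [0.4961, -0.0726]] lane x,y -0.1541 -0.0012
railU end [[0.5716, -0.0672]] lane x,y -0.159 -0.0464
```

Shift 5 mm sideways (tool +z), ease the 12 N downward press slightly, then start the push.

```bash
python3 -m handwheel '[0,-0.001,0.0067,0,0,0, 0,-0.001,0.0067,0,0,0, -0.018,-0.001,0.0067,0,0,0, -0.034,-0.001,0.0067,0,0,0, -0.048,-0.001,0.0067,0,0,0, -0.064,-0.001,0.0067,0,0,0, -0.08,-0.001,0.0067,0,0,0, -0.096,-0.001,0.0067,0,0,0, -0.112,-0.001,0.0067,0,0,0, -0.112,-0.001,0.0067,0,0,0]'
python3 - <<'E'
from h import *
go([*(MO+(.062-.147)*e-.005*nn),.0745],98.2)
im,d=get_image("top");cv2.imwrite("pics/t3.png",cv2.resize(im[180:260,150:350],None,fx=4,fy=4,interpolation=cv2.INTER_CUBIC))
E
```

```text
time: 5.0
eef_pos: [0.5416, -0.1533, 0.0742]
orientation: [0.535, -0.535, 0.463, -0.462]
ft_force: [-0.6, 4.6, 8.1]
gripper_width: 0.0194
t 5.0 pos [ 0.5416 -0.1533  0.0742] w 0.01935312511043174 f [-0.6  4.6  8.1]
row [-2.065e-01 -1.000e-04  1.100e-03] [ 0.0002  0.0015 -0.0015] yawnow 98.28994333267714
```

View pics/t3.png

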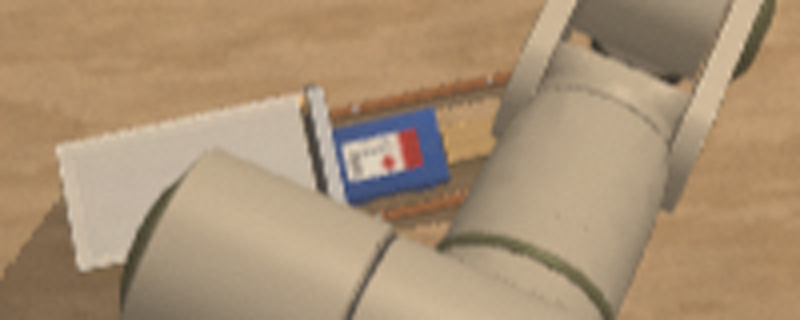

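Case (≈(392,157)) is straight and centred at the mouth, with the stick tip square behind it. Continuing the push.

```bash
python3 -m handwheel '[-0.014,0,0,0,0,0, -0.028,0,0,0,0,0, -0.042,0,0,0,0,0, -0.056,0,0,0,0,0, -0.07,0,0,0,0,0, -0.084,0,0,0,0,0, -0.098,0,0,0,0,0, -0.112,0,0,0,0,0, -0.126,0,0,0,0,0, -0.14,0,0,0,0,0]'
python3 -m handwheel '[-0.014,0,0,0,0,0, -0.028,0,0,0,0,0, -0.042,0,0,0,0,0, -0.056,0,0,0,0,0, -0.064,0,0,0,0,0, -0.068,0,0,0,0,0, -0.068,0,0,0,0,0, -0.068,0,0,0,0,0]'
python3 - <<'E'
from h import *
go([*(MO+(.062-.147)*e-.005*nn),.0745],98.2)
ims=[]
for n,(a,b,c,d) in dict(top=(180,260,150,350),side=(130,330,180,380)).items():
    im,_=get_image(n);im=im[a:b,c:d];ims.append(cv2.resize(im,None,fx=400/im.shape[0]*.9 if n=="side" else 2.9,fy=400/im.shape[0]*.9 if n=="side" else 2.9,interpolation=cv2.INTER_CUBIC))
w=max(i.shape[1] for i in ims);cv2.imwrite("pics/t4.png",np.vstack([cv2.copyMakeBorder(i,0,0,0,w-i.shape[1],0) for i in ims]));print(ims[0].shape,ims[1].shape)
E
```

```text
time: 5.88
eef_pos: [0.5269, -0.0517, 0.0742]
orientation: [-0.534, 0.535, -0.463, 0.463]
ft_force: [0.9, -5.2, 6.8]
gripper_width: 0.0189
time: 6.55
eef_pos: [0.5193, -0.0006, 0.0742]
orientation: [0.535, -0.534, 0.463, -0.463]
ft_force: [-0.4, 0.0, 7.0]
gripper_width: 0.0192
t 6.55 pos [ 0.5193 -0.0006  0.0742] w 0.01915469375958131 f [-0.4  0.   7. ]
row [-0.0007 -0.0004  0.0011] [ 0.      0.0006 -0.0008] yawnow 98.23871418572547
(232, 580, 3) (360, 360, 3)
```

View pics/t4.png

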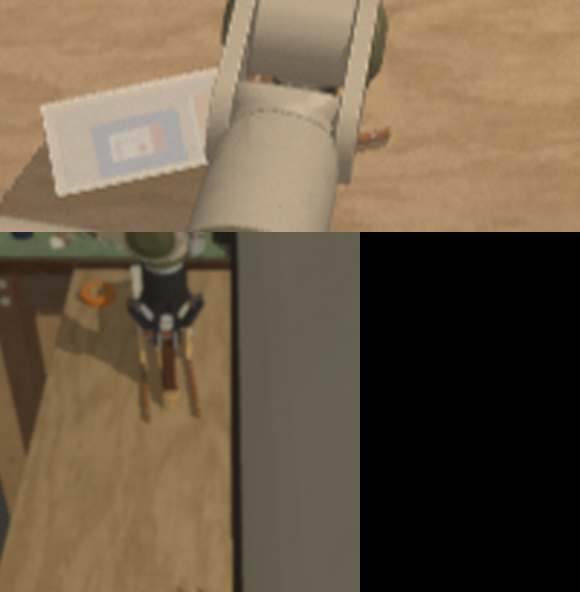

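Through the clear roof the case lies at ≈(92..190, 107..178). Locate it against the mouth frame.

```bash
python3 - <<'E'
from h import *
f=lambda u:[(u[0]+.5)/2.9-.5+150,(u[1]+.5)/2.9-.5+180]
p=onplane("top",[f(q) for q in [(92,125),(180,108),(190,161),(103,178)]],.028)[:,:2]
for q in [*p,p.mean(0)]:q=q-MO;print((q@e).round(4),(q@nn).round(4))
E
```

```text
0.1544 -0.0302
0.0579 -0.0285
0.0583 0.0306
0.1531 0.0291
0.1059 0.0002
```

Case origin ≈ 106 mm, rear ≈ 58 mm. I'll push 9 mm more for margin and then draw straight out.

```bash
python3 -m handwheel '[-0.006,0,0,0,0,0, -0.012,0,0,0,0,0, -0.012,0,0,0,0,0, -0.012,0,0,0,0,0, 0.01,0,0,0,0,0, 0.03,0,0,0,0,0, 0.05,0,0,0,0,0, 0.07,0,0,0,0,0, 0.09,0,0,0,0,0, 0.11,0,0,0,0,0]'
python3 -m handwheel '[0.02,0,0,0,0,0, 0.04,0,0,0,0,0, 0.06,0,0,0,0,0, 0.08,0,0,0,0,0, 0.1,0,0,0,0,0, 0.115,0,0,0,0,0, 0.12,0,0,0,0,0, 0.12,0,0,0,0,0]'
python3 -m handwheel '[0,0,0,0,0,0, 0,0,0,0,0,0, 0,0,0,0,0,0, 0,0,0,0,0,0, 0,0,0,0,0,0, 0,0,0,0,0,0, 0,0,0,0,0,0, 0,0,0,0,0,0]' 1
python3 -m handwheel '[0,-0.03,0,0,0,0, 0,-0.07,0,0,0,0, 0,-0.11,0,0,0,0, 0,-0.15,0,0,0,0, 0,-0.19,0,0,0,0, 0,-0.23,0,0,0,0, 0,-0.26,0,0,0,0, 0,-0.26,0,0,0,0]' 1
python3 -m handwheel '[0.1,0,-0.02,0,0,0, 0.1,0,-0.02,0,0,0, 0.2,0,-0.06,0,0,0, 0.2,0,-0.1,0,0,0, 0.3,0,-0.1,0,0,0, 0.3,0,-0.1,0,0,0, 0.3,0,-0.1,0,0,0, 0.3,0,-0.1,0,0,0, 0.3,0,-0.1,0,0,0]' 1
python3 - <<'E'
from h import *
go([.5,0,.3],98.2)
ims=[]
for n,(a,b,c,d),k in(("top",(180,260,150,350),3),("side",(140,240,210,330),3.4)):
    im,_=get_image(n);ims.append(cv2.resize(im[a:b,c:d],None,fx=k,fy=k,interpolation=cv2.INTER_CUBIC))
cv2.imwrite("pics/t5.png",np.vstack([cv2.copyMakeBorder(i,0,0,0,600-i.shape[1],0) for i in ims]))
E
```

```text
time: 7.48
eef_pos: [0.5323, -0.0782, 0.0774]
orientation: [0.538, -0.531, 0.463, -0.462]
ft_force: [-4.2, 31.7, 39.4]
gripper_width: 0.0191
time: 8.15
eef_pos: [0.5443, -0.1731, 0.0737]
orientation: [-0.534, 0.534, -0.464, 0.463]
ft_force: [-0.5, 2.7, 4.9]
gripper_width: 0.0189
time: 8.82
eef_pos: [0.5444, -0.1725, 0.074]
orientation: [-0.534, 0.534, -0.463, 0.463]
ft_force: [-0.5, -0.1, -0.3]
gripper_width: 0.0851
time: 9.48
eef_pos: [0.5457, -0.1732, 0.274]
orientation: [0.535, -0.534, 0.46, -0.466]
ft_force: [0.5, 0.6, 0.7]
gripper_width: 0.0855
time: 10.23
eef_pos: [0.5022, -0.4057, 0.2683]
orientation: [0.535, -0.534, 0.463, -0.463]
ft_force: [0.0, 0.2, -0.2]
gripper_width: 0.0854
t 10.23 pos [ 0.5022 -0.4057  0.2683] w 0.08539876773750771 f [ 0.   0.2 -0.2]
row [-0.5359 -0.0417  0.074 ] [ 0.0004 -0.0004 -0.0011] yawnow 98.17851385450501
```

View pics/t5.png

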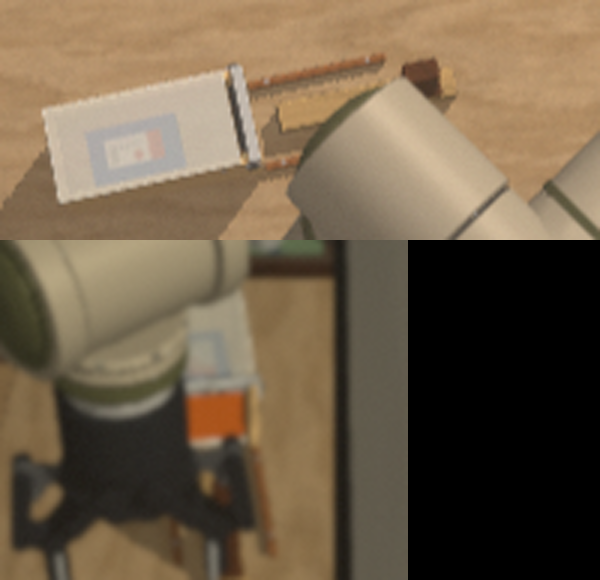

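Top: case at (85..186,113..183) inside the box, stick tip ≈(280,118) outside the mouth. Side: orange flap is full-faced and looks shut. Check numbers, with depth on the flap too.

```bash
python3 - <<'E'
from h import *
f=lambda u:[(u[0]+.5)/3-.5+150,(u[1]+.5)/3-.5+180]
for n,pts,z in(("case",[(85,132),(178,113),(186,163),(95,183)],.028),("tip",[(276,99),(282,133)],.026)):
    q=onplane("top",[f(p) for p in pts],z)[:,:2]-MO;print(n,np.c_[q@e,q@nn].round(3).tolist(),(q.mean(0)@e).round(4))
im,d=get_image("side");X=cloud("side",d);h=cv2.cvtColor(im,cv2.COLOR_BGR2HSV)
m=np.zeros(d.shape,bool);m[180:206,260:290]=1;m&=(h[...,0]<15)&(h[...,1]>170)&(d>0)
p=X[m];x=(p[:,:2]-MO)@e;print(m.sum(),np.percentile(p[:,2],[5,95]),np.percentile(x,[5,50,95]),"tilt",np.polyfit(p[:,2],x,1))
E
```

```text
case [[0.165, -0.03], [0.067, -0.029], [0.068, 0.025], [0.165, 0.025]] 0.1162
tip [[-0.037, -0.022], [-0.036, 0.014]] -0.0361
190 [0.02442454 0.07378977] [-0.01192283 -0.00500787 -0.00105946] tilt [-1.17905784  0.05023628]
```

The stick tip reads −36 mm, but the retract predicts −110 mm, and the flap fit is inconclusive. I'll move the arm clear and look properly.

```bash
python3 -m handwheel '[0.1,-0.1,0.05,0,0,0, 0.1,-0.1,0.05,0,0,0, 0.1,-0.1,0.05,0,0,0, 0.1,-0.1,0.05,0,0,0, 0.1,-0.1,0.05,0,0,0]' 1
python3 - <<'E'
from h import *
ims=[]
for n,(a,b,c,d),k in(("top",(170,260,150,350),3),("side",(130,230,210,310),3)):
    im,D=get_image(n);np.save(f"pics/{n}6.npy",D);cv2.imwrite(f"pics/{n}6.png",im);ims.append(cv2.resize(im[a:b,c:d],None,fx=k,fy=k,interpolation=cv2.INTER_CUBIC))
im,_=get_image("wrist");w=cv2.resize(im,(400,300))
cv2.imwrite("pics/t6.png",np.vstack([cv2.copyMakeBorder(ims[0],0,0,0,100,0),np.hstack([ims[1],w])]))
d=np.load("pics/top6.npy");X=cloud("top",d);h=X[...,2];q=(X[...,:2]-MO);lx=q@e;ly=q@nn
for n,m in(("bar",(h>.016)&(h<.036)),("handle",(h>.09)&(h<.13))):
    m&=(lx<-.02)&(lx>-.35)&(abs(ly)<.035)
    print(n,m.sum(),np.percentile(lx[m],[2,50,98]) if m.any() else 0,np.median(ly[m]) if m.any() else 0)
E
```

```text
time: 10.8
eef_pos: [0.548, -0.4721, 0.3379]
orientation: [0.535, -0.534, 0.465, -0.46]
ft_force: [1.5, -0.7, -1.1]
gripper_width: 0.0854
bar 396 [-0.16317778 -0.09966114 -0.03620966] -0.0013378489305802244
handle 17 [-0.17975389 -0.17075778 -0.1670369 ] -0.0074519574567564585
```

View pics/t6.png

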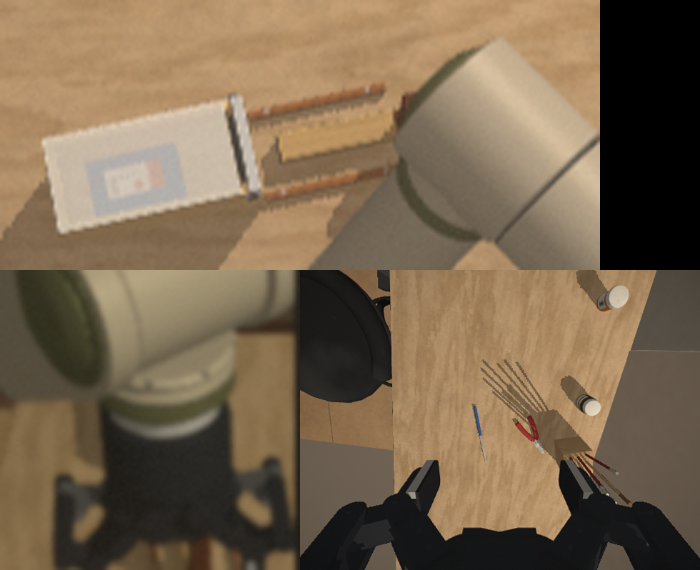

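Tip is confirmed at ≈ −36 mm (top: tip edge (280,145)), stick upright in the lane; the gripper blocks the flap in the side view. I'll move the arm aside and check the flap.

```bash
python3 -m handwheel '[0,0,-0.27,0,0,0, 0,0,-0.27,0,0,0, 0,0,-0.27,0,0,0, 0,0,-0.27,0,0,0, 0,0,-0.27,0,0,0, 0,0,-0.27,0,0,0, 0,0,-0.27,0,0,0]' 1
python3 - <<'E'
from h import *
ims=[]
for n,(a,b,c,d),k in(("side",(135,255,225,325),5),("top",(170,260,150,300),3)):
    im,D=get_image(n);np.save(f"pics/{n}7.npy",D);cv2.imwrite(f"pics/{n}7.png",im);ims.append(cv2.resize(im[a:b,c:d],None,fx=600/120 if n=="side" else 2,fy=5 if n=="side" else 2,interpolation=cv2.INTER_CUBIC))
cv2.imwrite("pics/t7.png",np.hstack([ims[0],cv2.copyMakeBorder(ims[1],0,600-ims[1].shape[0],0,0,0)]))
P=camera_params("side");K=np.array(P["camera_matrix"]);V=np.array(P["view"])
def pr(x,y,z):
    p=np.r_[MO+x*e+y*nn,z];c=V[:3,:3]@p+V[:3,3];u=K@c;return (u[:2]/u[2]).round(1)
for a in(0,.1,.3,.7):
    print("flap",a,[((pr(.070*np.sin(a),y,.079-.070*np.cos(a))-[225,135])*5).round().tolist() for y in(-.037,.037)])
print("hinge",[((pr(0,y,.079)-[225,135])*5).round().tolist() for y in(-.037,.037)],"tip",[((pr(-.036,y,.026)-[225,135])*5).round().tolist() for y in(-.015,.015)])
im=cv2.imread("pics/side7.png");h=cv2.cvtColor(im,cv2.COLOR_BGR2HSV);d=np.load("pics/side7.npy");X=cloud("side",d)
m=(h[...,0]<14)&(h[...,1]>180);m[:175]=0;m[215:]=0;m[:,:255]=0;m[:,295:]=0
ys,xs=np.nonzero(m);print("orange",xs.min(),xs.max(),ys.min(),ys.max())
x=(X[m][:,:2]-MO)@e;z=X[m][:,2]
for lo in(.01,.025,.04,.055,.07):
    k=(z>lo)&(z<lo+.015);print(lo,k.sum(),np.median(x[k]) if k.any() else None)
E
```

```text
time: 11.53
eef_pos: [0.3464, -0.502, 0.3443]
orientation: [-0.533, 0.535, -0.461, 0.466]
ft_force: [-0.1, -0.0, -0.5]
gripper_width: 0.0851
flap 0 [[278.0, 317.0], [171.0, 326.0]]
flap 0.1 [[277.0, 310.0], [171.0, 318.0]]
flap 0.3 [[275.0, 293.0], [169.0, 302.0]]
flap 0.7 [[271.0, 257.0], [166.0, 266.0]]
hinge [[276.0, 237.0], [165.0, 247.0]] tip [[251.0, 335.0], [206.0, 338.0]]
orange 261 281 186 197
0.01 8 -0.0016733844761664327
0.025 70 -0.0047046020002349314
0.04 68 -0.005306505136831673
0.055 77 -0.005044423865737136
0.07 4 -0.006029052522024183
```

View pics/t7.png

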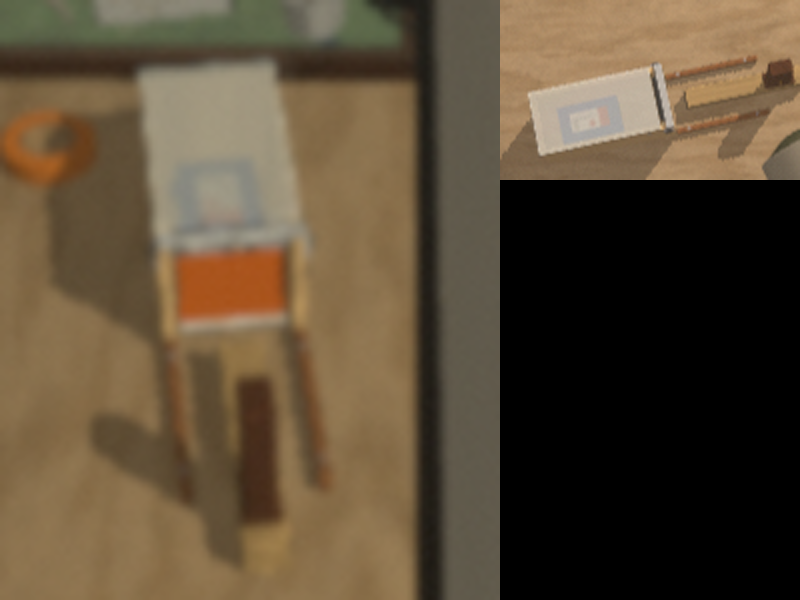

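Side view: orange flap hangs vertical, with its white bead at rows ≈322–328 (the shut prediction is 317–326). The stick lies flat between the rails in front of it, and the case is behind. Handing in.

```bash
python3 -c "
from workcell import *
print(job_done(),state()['time'])"
```

```text
the job is handed in; nothing more can be done
the job is handed in; nothing more can be done
```

I gripped the push stick by its handle and pushed the case between the rails and under the flap, deep into the box. I then drew the stick out, let go of it and moved the arm clear. The job was handed in shortly after 11.5 s on the robot's clock; no verdict was given.

**Last checks:**
- **Case:** its origin is about 116 mm inside the mouth and its rear end about 67 mm. It is centred in the box.
- **Flap:** depth readings show it vertical, and its lower edge sits at the predicted shut position in the side view.
- **Stick:** it lies on the counter between the rails with its tip about 36 mm outside the mouth.
- **Robot:** the arm and gripper are clear of everything.
- **Jar, pill bottle and tape roll:** I did not measure their positions again, but the arm never worked near them.

**Did not agree:**
- **Stick tip:** I expected it about 110 mm outside the mouth after drawing back. The stick seems to have caught briefly and slipped in the grip: the wrist force read about 32 N along the lane and 39 N upward in mid-draw. That is below the 120 N limit.
- **Mouth position:** depth on the flap put it about 5 mm farther out than my estimate. That would put the case slightly deeper, with the tip still clear.
- **Flap tilt:** a first straight-line fit to the flap's depth points gave a nonsensical tilt. The clearer view afterwards did not bear it out.

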